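Clip the pull tester's safety hook onto its load-cell pin

TASK

Draw the safety hook out of its parking sleeve and clip it onto the upright pin of the load-cell hitch: slide it in under the hitch's top plate and push its mouth onto the pin until the sprung latch snaps shut behind the pin. Then give it a firm tug straight back to prove that the latch holds, and leave the hook lying flat and clipped on. Do not disturb the bottles, the dish or the card box around.

Things in the scene. Friction and masses are not known exactly. Their poses are not given: they have to be found in the camera images.
- hook: Loose flat safety hook, 176 x 48 x 24 mm, 0.3 kg: forked steel head, 22 mm wide neck, black ribbed grip. Origin: on its underside, on the seated pin's axis; x out of the mouth, z up; used as it lies. Centre of mass near x = -33 mm. At the start neck and grip are in the sleeve, the head outside; inside the hitch there is no room for fingers at the head, so put it down and take it again by the grip.
- hook_head (a point): Middle of the forked head: x = 2, y = 2 mm, 12 mm above the underside. Head from x = -22 to +45 mm; flat outer sides at y = -22 and +26 mm, parallel from x = -22 to +34 mm. Mouth open toward +x, 21 mm wide at the entrance, flared to about 30 mm by lips at the nose; flat seat wall at x = -8.5 mm.
- hook_grip (a point): Middle of the hook's black grip: x = -92, y = 0, 12 mm above the underside; hold here for pushing. The grip runs from x = -120 to -62 mm, 28 mm wide across y, 24 mm high.
- hook_tail (a point): Tail end of the hook (round eye, 24 mm): x = -131, y = 0, 12 mm above the underside.
- latch (a joint): Sprung latch in the hook's mouth, rad: 0 = shut, slanting across the mouth; to 1.0 = folded inward along the jaw. It yields only inward: the pin pushes it open (up to 8 N, least at the end) and it snaps shut by itself within the last 3 mm before the pin meets the seat wall. Shut, it stops the pin about 11 mm in front of the seated place: that much play remains along x.
- sleeve: Black parking sleeve fixed to the bench, without floor (the hook lies on the bench). Origin: on the bench at the middle of its open end; x points out, the way the hook slides. Inside 36 mm wide, 32 mm high; outside 52 mm wide (82 over 5 mm high foot flanges), 40 mm high, 115 mm deep, back closed. The hook's origin starts about 30 mm in front of the open end: draw it out a little over 100 mm.
- hitch: Load-cell hitch, fixed. Origin: on the bench under the pin's axis; x is the direction to push the hook, whose x then lines up with it. Base plate x = -60 to 95 mm, 80 wide, top 6 mm above the bench; top plate x = -45 to 55 mm, 70 wide, 38 to 46 mm above the bench; grey block x = 50 to 95 mm, 60 high. When seated, the hook's nose is 5 mm from the block and its grip is in front of the plates.
- hitch_pin: The upright steel pin, 16 mm in diameter, between base plate and top plate; its origin is the hitch's origin (on the bench), its head (26 mm wide) shows on the top plate.
- wash_bottle: White wash bottle with a bent spout, 182 mm tall, bystander; origin under its centre.
- dropper: Amber dropper bottle, 31 mm wide, 91 mm tall, bystander; origin under its centre.
- petri: Clear lidded dish, 64 mm wide, 16 mm high, bystander; origin under its centre.
- card_box: White card box 100 x 72 x 28 mm, bystander; origin under its centre.
Mind the look-alikes: they are no part of the job. Of the things that look like the hook, take the one that is farthest to the robot's left at the start.

How it is judged:
By the outcome, as a careful person would: the job done as asked, in the order asked, and still so for the second after the job is handed in, with the robot touching nothing.
It also fails if it takes over 54 s, if anything falls off the work surface, if the arm or the gripper's body presses on something with over 40 N, if the wrist force passes 120 N, or if a joint passes its speed limit or range.

ROBOT

A 7-joint arm with a two-finger parallel gripper is mounted at the origin on the work surface; the furniture and walls round the work are solid. World frame = base frame: x ahead of the robot, y to its left, z up, the work surface at z = 0. Lengths are in m, angles in degrees, forces in N, time in s.
With the tool pointing down it reaches from about 0.4 to 0.9 m from the base axis. Payload 5.5 kg.
Tool frame: the origin (TCP) lies on the centre line of the jaws, within the pads' length; the fingertips stand 19 mm ahead of it and the grasp point (between the pads) is the TCP; z points along the fingers, y is the direction in which the jaws open and shut (so a half turn about z gives the same grasp; the last joint's range is limited). The gripper opens to 92 mm and grips with 3 to 60 N. Pads are 19 mm wide; open, the fingers measure 130 mm over their backs; the gripper's body (75 mm by 190 mm) begins 47 mm behind the grasp point.
Start: joints at [87.273, 28.699, -24.465, 88.831, 12.651, 65.22, -12.049], TCP at [0.199, -0.619, 0.246] pointing down, gripper open.
Joint ranges: [-164.97, 164.97], [-17.58, 116.51], [-87.97, 89.64], [11.32, 138.91], [-80.73, 260.73], [10.89, 115.49], [-147.41, 147.41]. Speed limits (degrees/s): [147.25, 147.25, 180, 180, 180, 180, 180].

INTERFACE

Orientations are given as [roll, pitch, yaw] about the fixed x, y, z axes, in that order (R = Rz(yaw) Ry(pitch) Rx(roll)).
In Python, from workcell import r gives the robot as it stands.
- The arm moves only by the tool send_rows, never from a script. Its argument "increments" is a list of rows, each a list of 2 entries, a list of its own where there are three numbers: the shift along the tool's x, y, z in m, then the turn, a rotation vector about the tool's x, y, z in rad. In form: [[[dx, dy, dz], [rx, ry, rz]], ...]. A call has 1 to 20 rows; each row is the pose to reach, as a shift and turn from the pose commanded when the call began, along the tool's axes at that moment; what a row does not reach only later rows make up. A row lasts 1/10 s, in which the tool goes at most 50 mm and 8.59 degrees, less where a joint would pass 70% of its speed; a pose out of reach is approached as far as the arm can. A call with a gripper value outside its range is refused whole. "gripper" is the closure, from 0 (fully open) to 1 (shut), set as the call begins (left out, the last holds). The fingers move at their own pace and stop on an object; "force" is the grip in N (left out, the last holds). Time passes only in rows, so rows that repeat a pose let the fingers close. It gives the time, the measured TCP pose, the force and the opening at its end, in the units of the state.
- r.sense(): the state, without advancing time (a new reading comes with each control period).
- r.grab_frame(name): name is "side" or "top"; returns a dict with "img" (400x640x3 uint8, red, green, blue), "mtx" (3x3 intrinsics, pixels), "rvec" (rotation vector, rad) and "tvec" (3), from world to camera coordinates, as OpenCV has them. Camera axes: x right, y down, z forward; pixel columns grow to the right and rows downward; lengths in m; the calibration is good to about 2 mm. A picture is of the moment at which its call begins. There is no depth.
- r.finish_job(): hands the job in, once; it reports no verdict.
The state is a dict: "time_s": time; "joint_positions": joint angles; "joint_vel": joint speeds; "joint_torque": joint torques, N m; "position": TCP position; "ee_rot": TCP orientation; "wrist_force": force on the tool from outside, world axes, zero at the start; "torque": the same for the moment, N m; "opening": finger opening in m.
Only numpy, scipy, OpenCV 4.12 (cv2) and the standard library are available. Lean on these libraries where they do the work, as an engineer would, in place of code of your own. Each camera call takes 0.05 s, during which the arm holds its last target. There are 200 camera calls.

## Working session

There is one attempt and no reset: what is moved stays moved. The work goes in short steps, Python scripts to look and compute and a tool call to move; the robot and the scene stay as the last step left them, time stands still between calls to the robot, and variables do not carry over. Pictures are saved under pics/ and viewed, about 8 in all and at most 12, crops included, and the job is handed in when it is done.

Besides the shell and the picture viewer there is one more tool, called after "Emit:" as name(argument=value, ...), one argument or row to a line, values as JSON. send_rows: Moves the arm, as the interface text tells. Its arguments: {"type":"object","properties":{"increments":{"type":"array"},"gripper":{"type":"number"},"force":{"type":"number"}},"required":["increments"]}

```bash
ls; mkdir -p pics
python3 - <<'E'
from workcell import r
import cv2,pickle
s=r.sense();print({k:s[k] for k in('time_s','position','ee_rot','wrist_force','opening')})
for n in('top','side'):
    f=r.grab_frame(n);pickle.dump(f,open(n+'0.pkl','wb'));cv2.imwrite(f'pics/{n}0.png',f['img'][:,:,::-1]);print(f['mtx'],f['rvec'],f['tvec'])
E
```

```text
pics
{'time_s': 0.0, 'position': array([ 0.19851526, -0.61825648,  0.24467262]), 'ee_rot': array([-1.79888105e+02, -4.51588627e-03,  1.78066383e+01]), 'wrist_force': array([-0.66175689,  0.08601147,  0.01661439]), 'opening': 0.09182007344888446}
[[486.43779269   0.         320.53572134]
 [  0.         486.43779269 193.85979765]
 [  0.           0.           1.        ]] [ 2.15667634 -2.09586232  0.21972034] [0.02638226 0.51579064 1.39574657]
[[402.38523978   0.         318.42713092]
 [  0.         402.38523978 204.50152461]
 [  0.           0.           1.        ]] [ 2.19162304 -0.18526638  0.06493903] [-0.46761532  0.13233349  1.01826344]
```

View pics/top0.png

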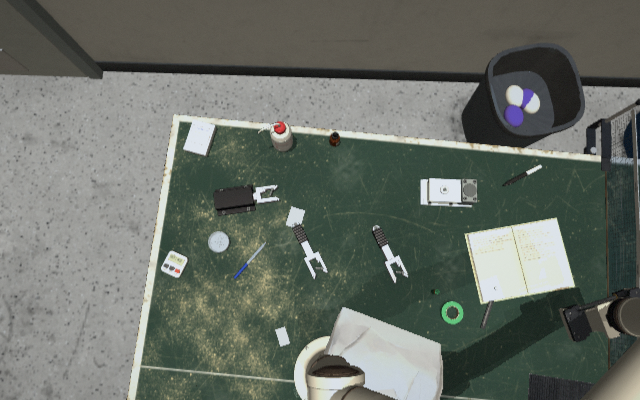

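View pics/side0.png

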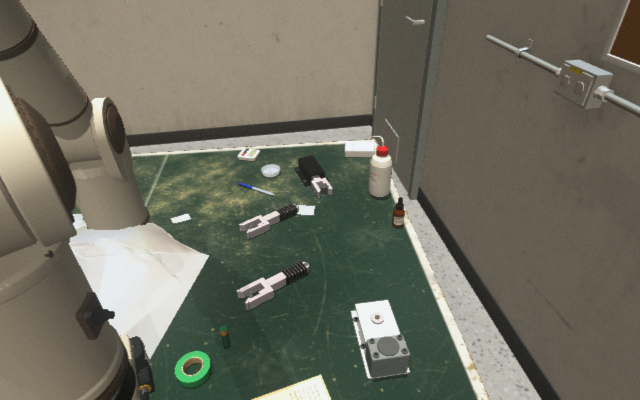

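The top view shows the sleeve at about (235,199) with its hook head at (265,193). The hitch is at (448,191) with its block to the right, and there are two loose decoy hooks at (310,250) and (390,255). I'll zoom in to measure.

```bash
cat > h.py <<'E'
import numpy as np,cv2
def w(f,px,z):
    "pixels -> world points on plane(s) z"
    R=cv2.Rodrigues(f['rvec'])[0];t=np.ravel(f['tvec']);px=np.array(px,float).reshape(-1,2)
    d=np.c_[(px-f['mtx'][:2,2])/f['mtx'][0,0],np.ones(len(px))]@R;c=-R.T@t
    z=np.broadcast_to(z,len(px));return c+d*((z-c[2])/d[:,2])[:,None]
def p(f,X): return cv2.projectPoints(np.array(X,float).reshape(-1,3),f['rvec'],f['tvec'],f['mtx'],None)[0][:,0]
def crop(f,x,y,wd,ht,k): return cv2.resize(f['img'][y:y+ht,x:x+wd,::-1],None,fx=k,fy=k,interpolation=cv2.INTER_CUBIC)
E
python3 - <<'E'
from h import *;import pickle
f=pickle.load(open('top0.pkl','rb'));g=pickle.load(open('side0.pkl','rb'))
a=crop(f,205,170,90,50,8)[:, :720];b=crop(f,410,165,90,50,8)
cv2.imwrite('pics/c1.png',np.vstack([a,b])[:800][:, :][:800] if 0 else cv2.resize(np.vstack([a,b]),None,fx=.74,fy=.74))
print(np.vstack([a,b]).shape)
print(w(f,[(235,199),(265,193),(445,190),(469,190)],[.04,.02,.046,.06]).round(3))
E
```

```text
(800, 720, 3)
[[ 0.493  0.295  0.04 ]
 [ 0.518  0.209  0.02 ]
 [ 0.539 -0.331  0.046]
 [ 0.538 -0.399  0.06 ]]
```

View pics/c1.png

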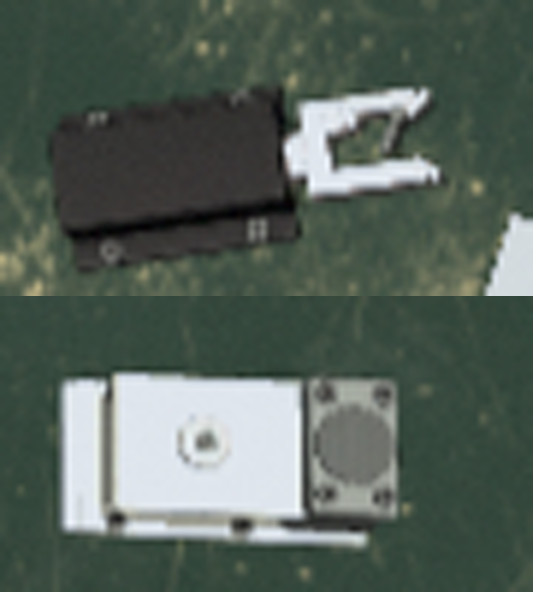

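```bash
cat > m.py <<'E'
from h import *;import pickle
from scipy.optimize import least_squares
f=pickle.load(open('top0.pkl','rb'))
k=5.92
def fit(name,uv,o,M,x0):
    px=np.array(uv,float)/k+o-0.0
    M=np.array(M,float)/1000
    def X(q):
        c,s=np.cos(q[2]),np.sin(q[2]);return np.c_[q[0]+c*M[:,0]-s*M[:,1],q[1]+s*M[:,0]+c*M[:,1],M[:,2]]
    s=least_squares(lambda q:(p(f,X(q))-px).ravel(),x0,loss='soft_l1')
    print(name,s.x[:2].round(4),np.degrees(s.x[2]).round(2),(p(f,X(s.x))-px).round(2).tolist())
fit('hook',[(300,103),(308,198),(430,90),(440,178)],(205,170),[(-22,26,24),(-22,-22,24),(45,24,24),(45,-20,24)],[.52,.21,-1.5])
fit('sleeve',[(54,118),(278,88),(289,203),(69,230)],(205,170),[(-115,26,40),(0,26,40),(0,-26,40),(-115,-26,40)],[.52,.24,-1.5])
fit('hitch',[(112,374),(304,381),(302,518),(108,515),(397,380),(397,518),(204,441),(62,380),(64,530)],(410,165-50),[(-45,35,46),(55,35,46),(55,-35,46),(-45,-35,46),(95,35,60),(95,-35,60),(0,0,50),(-60,40,6),(-60,-40,6)],[.54,-.33,-1.57])
g=f
print('bottles',w(f,[(282,145),(334,142),(219,242),(200,138),(310,250),(295,228),(390,255)],[0,0,0,.028,.02,.02,.02]).round(3).tolist())
E
python3 m.py
```

```text
hook [0.5108 0.2122] -81.26 [[-0.12, 0.21], [0.13, -0.32], [0.04, 0.41], [-0.06, -0.28]]
sleeve [0.5092 0.2414] -80.45 [[-0.15, 1.08], [0.41, 1.03], [0.53, -1.44], [-0.96, -0.8]]
hitch [ 0.5378 -0.327 ] -90.94 [[-0.33, -0.05], [0.37, 0.29], [0.99, 0.03], [0.33, -0.99], [-0.56, 0.05], [-0.13, -0.17], [-0.54, 0.44], [0.25, 0.01], [-0.2, 0.17]]
bottles [[0.677, 0.165, 0.0], [0.692, 0.003, 0.0], [0.368, 0.342, 0.0], [0.683, 0.416, 0.028], [0.35, 0.067, 0.02], [0.414, 0.114, 0.02], [0.342, -0.17, 0.02]]
```

```bash
cat >> h.py <<'E'
from scipy.spatial.transform import Rotation as Ro
def inc(p0,e0,targets):
    R0=Ro.from_euler('xyz',e0,degrees=True)
    for q,e in targets:
        print((R0.inv().apply(np.array(q)-p0)).round(4).tolist(),(R0.inv()*Ro.from_euler('xyz',e,degrees=True)).as_rotvec().round(4).tolist())
E
python3 -c "
from h import *
inc([.199,-.619,.246],[180,0,17.8],[([.45,-.35,.22],[180,0,50]),([.5131,.2105,.16],[180,0,98.7])])"
```

```text
[0.3212, -0.1794, 0.026] [0.0, 0.0, -0.562]
[0.5526, -0.6938, 0.086] [0.0, 0.0, -1.412]
```

Emit:
send_rows(
  increments=[
    [[0.321, -0.179, 0.026], [0, 0, -0.562]],
    [[0.321, -0.179, 0.026], [0, 0, -0.562]],
    [[0.321, -0.179, 0.026], [0, 0, -0.562]],
    [[0.321, -0.179, 0.026], [0, 0, -0.562]],
    [[0.321, -0.179, 0.026], [0, 0, -0.562]],
    [[0.321, -0.179, 0.026], [0, 0, -0.562]],
    [[0.553, -0.694, 0.086], [0, 0, -1.412]],
    [[0.553, -0.694, 0.086], [0, 0, -1.412]],
    [[0.553, -0.694, 0.086], [0, 0, -1.412]],
    [[0.553, -0.694, 0.086], [0, 0, -1.412]],
    [[0.553, -0.694, 0.086], [0, 0, -1.412]],
    [[0.553, -0.694, 0.086], [0, 0, -1.412]],
    [[0.553, -0.694, 0.086], [0, 0, -1.412]],
    [[0.553, -0.694, 0.086], [0, 0, -1.412]],
    [[0.553, -0.694, 0.086], [0, 0, -1.412]],
    [[0.553, -0.694, 0.086], [0, 0, -1.412]],
    [[0.553, -0.694, 0.086], [0, 0, -1.412]],
    [[0.553, -0.694, 0.086], [0, 0, -1.412]],
    [[0.553, -0.694, 0.086], [0, 0, -1.412]],
    [[0.553, -0.694, 0.086], [0, 0, -1.412]],
  ],
)

```text
time_s: 2.1
position: [0.512, 0.2164, 0.1595]
ee_rot: [-180.0, -0.2, 99.1]
wrist_force: [-0.1, -0.6, -0.1]
opening: 0.092
```

Emit:
send_rows(
  increments=[
    [[0, 0, 0], [0, 0, 0]],
    [[0, 0, 0], [0, 0, 0]],
    [[0, 0, 0.04], [0, 0, 0]],
    [[0, 0, 0.07], [0, 0, 0]],
  ],
)

```text
time_s: 2.5
position: [0.514, 0.2083, 0.0891]
ee_rot: [179.9, 0.1, 98.5]
wrist_force: [-0.9, -0.6, -0.8]
opening: 0.0917
```

Run:
```python
from h import *;from workcell import r
f=r.grab_frame('side');s=r.sense();print(s['position'],s['ee_rot'])
cv2.imwrite('pics/s1.png',crop(f,250,110,160,110,5))
o=np.array([.5108,.2122]);R=lambda a:np.array([[np.cos(a),-np.sin(a)],[np.sin(a),np.cos(a)]])
M=np.array([(-22,26),(-22,-22),(45,24),(45,-20)])/1e3
print(((p(f,np.c_[o+M@R(np.radians(-81.26)).T,[.024]*4])-[250,110])*5).round())
```

```text
[0.51082593 0.20662753 0.08434491] [-1.79639728e+02  1.59076390e-01  9.85031128e+01]
[[376. 340.]
 [302. 354.]
 [408. 397.]
 [338. 411.]]
```

View pics/s1.png

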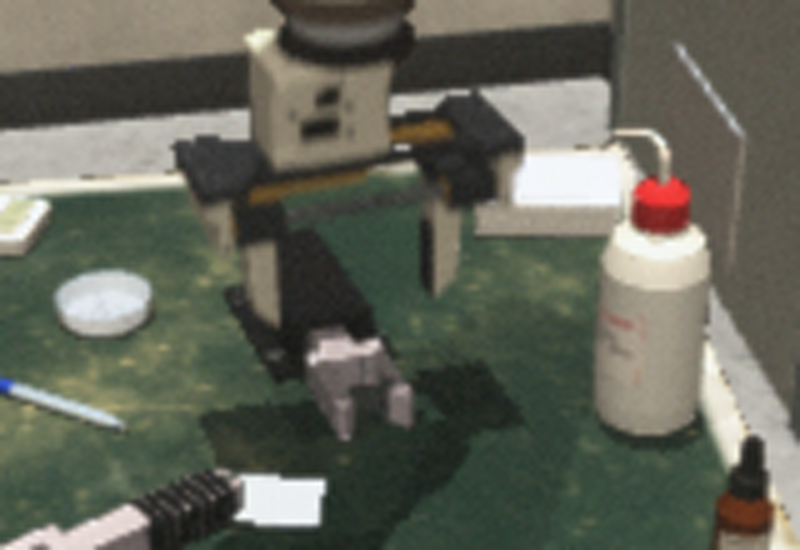

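The gripper is over the head, which sits at about (355,385) in the crop, with the bottles clear. I'll descend and grip.

Emit:
send_rows(
  increments=[
    [[0, 0, 0.035], [0, 0, 0]],
    [[0, 0, 0.055], [0, 0, 0]],
    [[0, 0, 0.068], [0, 0, 0]],
    [[0, 0, 0.068], [0, 0, 0]],
    [[0, 0, 0.068], [0, 0, 0]],
  ],
)

```text
time_s: 3.05
position: [0.5137, 0.2108, 0.0227]
ee_rot: [180.0, -0.0, 98.7]
wrist_force: [0.5, 0.5, 0.4]
opening: 0.0918
```

Emit:
send_rows(
  increments=[
    [[0, 0, 0], [0, 0, 0]],
    [[0, 0, 0], [0, 0, 0]],
    [[0, 0, 0], [0, 0, 0]],
    [[0, 0, 0], [0, 0, 0]],
    [[0, 0, 0], [0, 0, 0]],
    [[0, 0, 0], [0, 0, 0]],
    [[0, 0, 0], [0, 0, 0]],
    [[0, 0, 0], [0, 0, 0]],
  ],
  gripper=1,
  force=25,
)

```text
time_s: 3.85
position: [0.5135, 0.211, 0.0219]
ee_rot: [180.0, 0.0, 98.7]
wrist_force: [0.5, -0.8, 1.0]
opening: 0.0477
```

Emit:
send_rows(
  increments=[
    [[-0.005, 0, -0.001], [0, 0, 0]],
    [[-0.015, 0, -0.002], [0, 0, 0]],
    [[-0.03, 0, -0.002], [0, 0, 0]],
    [[-0.045, 0, -0.002], [0, 0, 0]],
    [[-0.06, 0, -0.002], [0, 0, 0]],
    [[-0.075, 0, -0.002], [0, 0, 0]],
    [[-0.09, 0, -0.002], [0, 0, 0]],
    [[-0.105, 0, -0.002], [0, 0, 0]],
    [[-0.12, 0, -0.002], [0, 0, 0]],
    [[-0.13, 0, -0.002], [0, 0, 0]],
    [[-0.13, 0, -0.002], [0, 0, 0]],
    [[-0.13, 0, -0.002], [0, 0, 0]],
  ],
)

```text
time_s: 5.05
position: [0.5328, 0.0829, 0.0238]
ee_rot: [180.0, -0.0, 98.7]
wrist_force: [0.1, 1.1, -3.5]
opening: 0.0478
```

Run:
```python
from h import *;from workcell import r
f=r.grab_frame('side');s=r.sense();print(s['position'],s['ee_rot'],s['wrist_force'],s['opening'])
cv2.imwrite('pics/s2.png',crop(f,230,110,180,130,4))
P=np.array([.5329,.0825,.024])
inc(P,[180,0,98.7],[([.5329,.0825,.045],[180,0,98.7]),([.540,-.175,.045],[180,0,89]),([.540,-.175,.023],[180,0,89])])
```

```text
[0.53269286 0.08346444 0.02387706] [ 1.79976512e+02 -5.32372522e-02  9.87526683e+01] [ 0.69740939  0.45403062 -4.33003398] 0.04806397469172764
[0.0, 0.0, -0.021] [0.0, 0.0, 0.0]
[-0.2556, -0.0319, -0.021] [-0.0, -0.0, 0.1693]
[-0.2556, -0.0319, 0.001] [-0.0, -0.0, 0.1693]
```

View pics/s2.png

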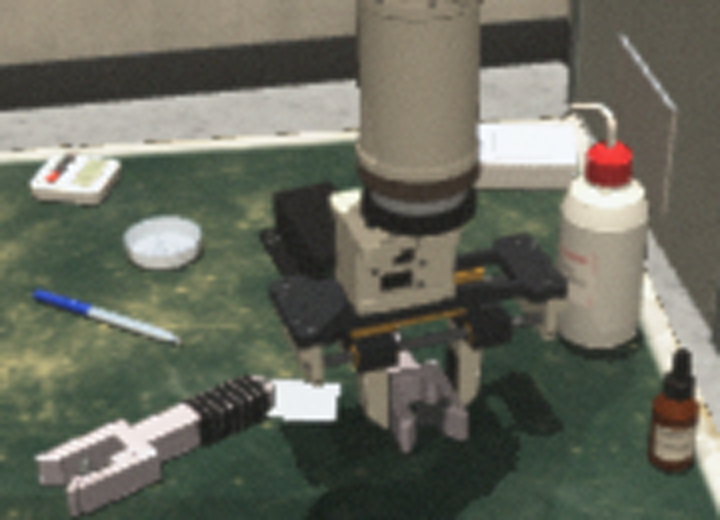

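Emit:
send_rows(
  increments=[
    [[0, 0, -0.01], [0, 0, 0]],
    [[-0.02, -0.002, -0.021], [0, 0, 0.01]],
    [[-0.05, -0.006, -0.021], [0, 0, 0.03]],
    [[-0.08, -0.009, -0.021], [0, 0, 0.05]],
    [[-0.11, -0.013, -0.021], [0, 0, 0.07]],
    [[-0.14, -0.016, -0.021], [0, 0, 0.09]],
    [[-0.17, -0.02, -0.021], [0, 0, 0.11]],
    [[-0.2, -0.023, -0.021], [0, 0, 0.13]],
    [[-0.23, -0.027, -0.021], [0, 0, 0.15]],
    [[-0.25, -0.029, -0.021], [0, 0, 0.163]],
    [[-0.258, -0.03, -0.021], [0, 0, 0.168]],
    [[-0.258, -0.03, -0.015], [0, 0, 0.168]],
    [[-0.258, -0.03, -0.007], [0, 0, 0.168]],
    [[-0.258, -0.03, -0.001], [0, 0, 0.168]],
    [[-0.258, -0.03, 0.002], [0, 0, 0.168]],
    [[-0.258, -0.03, 0.002], [0, 0, 0.168]],
    [[-0.258, -0.03, 0.002], [0, 0, 0.168]],
  ],
  force=45,
)

```text
time_s: 6.8
position: [0.5422, -0.175, 0.0219]
ee_rot: [-180.0, -0.1, 89.2]
wrist_force: [-2.6, 1.7, 2.6]
opening: 0.0481
```

Emit:
send_rows(
  increments=[
    [[0, 0, 0], [0, 0, 0]],
    [[0, 0, 0], [0, 0, 0]],
    [[0, 0, 0], [0, 0, 0]],
    [[0, 0, 0], [0, 0, 0]],
    [[0, 0, -0.03], [0, 0, 0]],
    [[0, 0, -0.07], [0, 0, 0]],
    [[0.04, 0, -0.1], [0, 0, 0]],
    [[0.09, 0, -0.1], [0, 0, 0]],
    [[0.14, 0, -0.1], [0, 0, 0]],
    [[0.19, 0, -0.1], [0, 0, 0]],
    [[0.24, 0, -0.1], [0, 0, 0]],
    [[0.25, 0, -0.1], [0, 0, 0]],
    [[0.25, 0, -0.1], [0, 0, 0]],
    [[0.25, 0, -0.1], [0, 0, 0]],
  ],
  gripper=0,
)

```text
time_s: 8.2
position: [0.5462, 0.0715, 0.1214]
ee_rot: [-180.0, 0.1, 89.0]
wrist_force: [-0.6, -1.3, 0.5]
opening: 0.0918
```

Run:
```python
from h import *;from workcell import r;import pickle
f=r.grab_frame('top');s=r.sense();print(s['position'],s['ee_rot'],s['wrist_force'],s['opening'])
pickle.dump(f,open('top1.pkl','wb'))
cv2.imwrite('pics/t1.png',crop(f,330,160,160,60,5))
```

```text
[0.54629448 0.07054409 0.12134693] [-1.79968193e+02  8.60321994e-02  8.89396406e+01] [ 0.31557704 -0.25592026  0.54453428] 0.09185299531244005
```

View pics/t1.png

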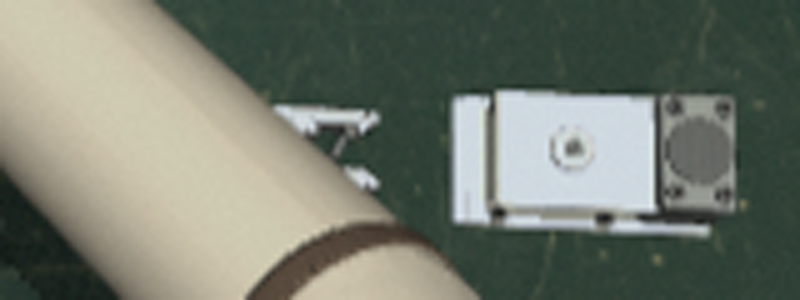

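The top view shows the nose tips at about (380,118) and (378,185) in the crop and the pin head at (572,148). The arm hides the rest of the hook. I'll compute the lateral offset.

Run:
```python
from h import *;import pickle
f=pickle.load(open('top1.pkl','rb'))
h=lambda uv:np.array(uv,float)/5+[330,160]
W=w(f,h([(380,118),(379,186),(572,148),(498,91),(494,207),(453,96),(454,222),(736,96),(736,212),(283,105),(360,110)]),[.024,.024,.05,.046,.046,.006,.006,.06,.06,.024,.024])
d=W[:,:2]-[.5378,-.327];a=np.radians(-90.94);x=np.array([np.cos(a),np.sin(a)]);y=np.array([-x[1],x[0]])
print((np.c_[d@x,d@y]*1000).round(1))
```

```text
[[-108.8   19.9]
 [-109.   -22.3]
 [   1.5    1.1]
 [ -42.    34.9]
 [ -44.3  -36.2]
 [ -60.4   40. ]
 [ -59.4  -39.1]
 [  97.1   35.2]
 [  95.8  -35.2]
 [-168.1   25.2]
 [-121.1   24.3]]
```

Emit:
send_rows(
  increments=[
    [[-0.05, -0.001, 0], [0, 0, 0]],
    [[-0.1, -0.002, 0], [0, 0, 0]],
    [[-0.15, -0.002, 0.02], [0, 0, 0]],
    [[-0.168, -0.002, 0.05], [0, 0, 0]],
    [[-0.168, -0.002, 0.075], [0, 0, 0]],
    [[-0.168, -0.002, 0.09], [0, 0, 0]],
    [[-0.168, -0.002, 0.1], [0, 0, 0]],
    [[-0.168, -0.002, 0.1], [0, 0, 0]],
    [[-0.168, -0.002, 0.1], [0, 0, 0]],
  ],
)

```text
time_s: 9.15
position: [0.5421, -0.0943, 0.0224]
ee_rot: [179.9, -0.0, 89.1]
wrist_force: [0.2, -0.1, 0.2]
opening: 0.0915
```

Emit:
send_rows(
  increments=[
    [[0, 0, 0], [0, 0, 0]],
    [[0, 0, 0], [0, 0, 0]],
    [[0, 0, 0], [0, 0, 0]],
    [[0, 0, 0], [0, 0, 0]],
    [[0, 0, 0], [0, 0, 0]],
    [[0, 0, 0], [0, 0, 0]],
    [[0, 0, 0], [0, 0, 0]],
    [[0, 0, 0], [0, 0, 0]],
    [[0, 0, 0], [0, 0, 0]],
    [[0, 0, 0], [0, 0, 0]],
    [[0, 0, -0.004], [0, 0, 0]],
    [[0.0, 0.0015, -0.0095], [0, 0, 0]],
    [[0.0, 0.0015, -0.0095], [0, 0, 0]],
    [[0.0, 0.0015, -0.0095], [0, 0, 0]],
  ],
  gripper=1,
  force=60,
)

```text
time_s: 10.55
position: [0.5431, -0.0951, 0.0314]
ee_rot: [180.0, 0.0, 89.1]
wrist_force: [-0.1, -0.5, -3.9]
opening: 0.0276
```

Run:
```python
from h import *;from workcell import r;import pickle
f=r.grab_frame('side');s=r.sense();print(s['position'],s['ee_rot'],s['wrist_force'],s['torque'],s['opening'])
pickle.dump(f,open('side2.pkl','wb'))
cv2.imwrite('pics/s3.png',crop(f,260,200,160,120,5))
a=np.radians(-90.94);x=np.array([np.cos(a),np.sin(a)]);y=np.array([-x[1],x[0]]);o=np.array([.5378,-.327])-.152*x
for z in(0,.0095):
  M=[(-22,-22,0),(-22,-22,24),(34,-22,0),(34,-22,24),(43,-22,0),(43,-22,24),(45,20,24)]
  print(z,((p(f,[[*(o+x*m[0]/1e3+y*m[1]/1e3),m[2]/1e3+z] for m in M])-[260,200])*5).round().tolist())
```

```text
[ 0.54290199 -0.09512331  0.03123978] [-1.79997342e+02  2.59391294e-03  8.90770076e+01] [ 0.01156349  0.12956036 -3.34589332] [ 0.1543142  -0.10112132 -0.01092515] 0.027383912477425686
0 [[436.0, 367.0], [437.0, 331.0], [461.0, 456.0], [462.0, 419.0], [465.0, 471.0], [467.0, 434.0], [561.0, 426.0]]
0.0095 [[437.0, 353.0], [438.0, 316.0], [461.0, 442.0], [463.0, 404.0], [466.0, 457.0], [467.0, 419.0], [562.0, 411.0]]
```

View pics/s3.png

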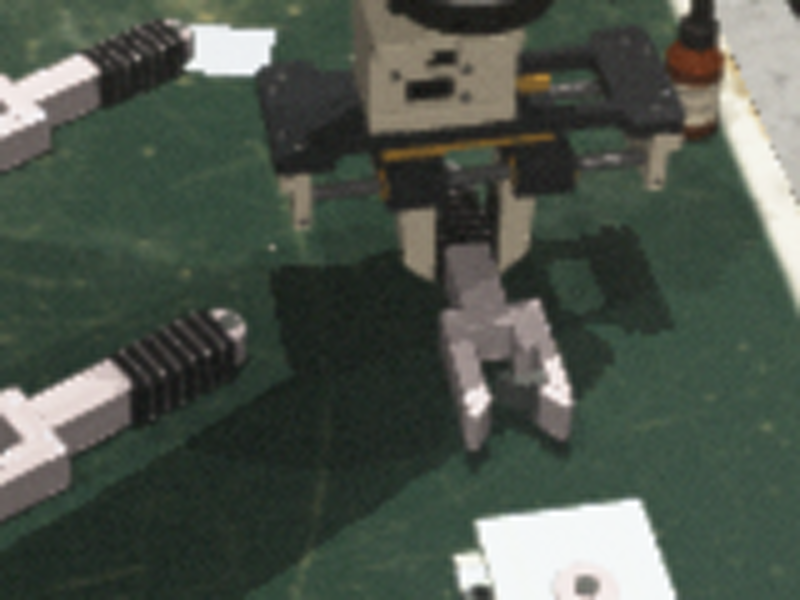

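Run:
```python
from h import *;import pickle
f=pickle.load(open('side2.pkl','rb'))
a=np.radians(-90.94);x=np.array([np.cos(a),np.sin(a)]);y=np.array([-x[1],x[0]]);o=np.array([.5378,-.327])
M=[(0,0,50),(-45,-35,46),(-45,35,46)]
print(((p(f,[[*(o+x*m[0]/1e3+y*m[1]/1e3),m[2]/1e3] for m in M])-[260,200])*5).round().tolist())
```

```text
[[582.0, 589.0], [470.0, 517.0], [636.0, 496.0]]
```

Emit:
send_rows(
  increments=[
    [[-0.01, 0, 0], [0, 0, 0]],
    [[-0.025, 0, 0], [0, 0, 0]],
    [[-0.04, 0, 0], [0, 0, 0]],
    [[-0.05, 0, 0], [0, 0, 0]],
    [[-0.06, 0, 0], [0, 0, 0]],
    [[-0.07, 0, 0], [0, 0, 0]],
    [[-0.08, 0, 0], [0, 0, 0]],
    [[-0.09, 0, 0], [0, 0, 0]],
    [[-0.095, 0, 0], [0, 0, 0]],
    [[-0.095, 0, 0], [0, 0, 0]],
    [[-0.095, 0, 0], [0, 0, 0]],
  ],
)

```text
time_s: 11.7
position: [0.5415, -0.1896, 0.0312]
ee_rot: [180.0, -0.0, 89.1]
wrist_force: [0.1, 1.1, -3.7]
opening: 0.0275
```

Emit:
send_rows(
  increments=[
    [[-0.005, 0, 0], [0, 0, 0]],
    [[-0.01, 0, 0], [0, 0, 0]],
    [[-0.015, 0, 0], [0, 0, 0]],
    [[-0.02, 0, 0], [0, 0, 0]],
    [[-0.025, 0, 0], [0, 0, 0]],
    [[-0.03, 0, 0], [0, 0, 0]],
    [[-0.035, 0, 0], [0, 0, 0]],
    [[-0.035, 0, 0], [0, 0, 0]],
  ],
)

```text
time_s: 12.5
position: [0.5418, -0.2237, 0.0313]
ee_rot: [179.9, -0.1, 89.2]
wrist_force: [2.4, 4.8, -2.4]
opening: 0.0278
```

Emit:
send_rows(
  increments=[
    [[-0.004, 0, 0], [0, 0, 0]],
    [[-0.008, 0, 0], [0, 0, 0]],
    [[-0.012, 0, 0], [0, 0, 0]],
    [[-0.016, 0, 0], [0, 0, 0]],
    [[-0.018, 0, 0], [0, 0, 0]],
    [[-0.018, 0, 0], [0, 0, 0]],
  ],
)

```text
time_s: 13.1
position: [0.5422, -0.2437, 0.0318]
ee_rot: [179.8, 0.1, 89.1]
wrist_force: [5.1, -0.2, -3.7]
opening: 0.0276
```

Emit:
send_rows(
  increments=[
    [[-0.002, 0, 0], [0, 0, 0]],
    [[-0.003, 0, 0], [0, 0, 0]],
    [[-0.004, 0, 0], [0, 0, 0]],
    [[-0.004, 0, 0], [0, 0, 0]],
  ],
)

```text
time_s: 13.5
position: [0.5391, -0.248, 0.0308]
ee_rot: [-179.9, 0.0, 89.0]
wrist_force: [2.6, -1.0, -2.8]
opening: 0.0275
```

Emit:
send_rows(
  increments=[
    [[-0.001, 0, 0], [0, 0, 0]],
    [[-0.002, 0, 0], [0, 0, 0]],
    [[-0.002, 0, 0], [0, 0, 0]],
    [[-0.002, 0, 0], [0, 0, 0]],
  ],
)

```text
time_s: 13.9
position: [0.5397, -0.249, 0.0309]
ee_rot: [-179.9, -0.0, 89.1]
wrist_force: [0.4, 1.0, -2.3]
opening: 0.0276
```

Emit:
send_rows(
  increments=[
    [[-0.001, 0, 0], [0, 0, 0]],
    [[-0.002, 0, 0], [0, 0, 0]],
    [[-0.003, 0, 0], [0, 0, 0]],
    [[-0.003, 0, 0], [0, 0, 0]],
  ],
)

```text
time_s: 14.3
position: [0.5404, -0.2523, 0.0312]
ee_rot: [-180.0, 0.0, 89.1]
wrist_force: [-0.5, -0.0, -3.5]
opening: 0.0274
```

Emit:
send_rows(
  increments=[
    [[-0.001, 0, 0], [0, 0, 0]],
    [[-0.002, 0, 0], [0, 0, 0]],
    [[-0.003, 0, 0], [0, 0, 0]],
    [[-0.003, 0, 0], [0, 0, 0]],
  ],
)

```text
time_s: 14.7
position: [0.5405, -0.2526, 0.0312]
ee_rot: [-180.0, -0.2, 89.2]
wrist_force: [-1.3, 6.2, -1.3]
opening: 0.0277
```

Run:
```python
from h import *;from workcell import r;import pickle
f=r.grab_frame('side');s=r.sense();print(s['position'],s['wrist_force'],s['torque'])
pickle.dump(f,open('side3.pkl','wb'))
cv2.imwrite('pics/s4.png',crop(f,310,230,120,120,5))
```

```text
[ 0.5404564  -0.25262567  0.03120168] [-1.4154216   5.68114369 -1.498713  ] [ 1.17998223  0.05073265 -0.11435156]
```

View pics/s4.png

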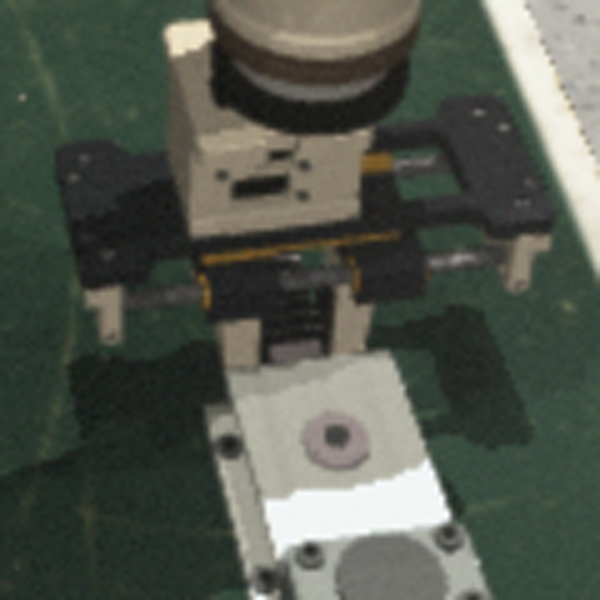

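The hook is under the plate, with only its neck showing at (297,350). The motion has stalled with force rising, so it is probably at the seat. I'll press a little more to confirm that.

Emit:
send_rows(
  increments=[
    [[-0.001, 0, 0], [0, 0, 0]],
    [[-0.002, 0, 0], [0, 0, 0]],
    [[-0.003, 0, 0], [0, 0, 0]],
    [[-0.003, 0, 0], [0, 0, 0]],
  ],
)

```text
time_s: 15.15
position: [0.5404, -0.2527, 0.0312]
ee_rot: [-179.9, -0.3, 89.3]
wrist_force: [-2.3, 11.2, 0.8]
opening: 0.0278
```

Emit:
send_rows(
  increments=[
    [[0.004, 0, 0], [0, 0, 0]],
    [[0.008, 0, 0], [0, 0, 0]],
    [[0.012, 0, 0], [0, 0, 0]],
    [[0.015, 0, 0], [0, 0, 0]],
    [[0.017, 0, 0], [0, 0, 0]],
    [[0.019, 0, 0], [0, 0, 0]],
    [[0.021, 0, 0], [0, 0, 0]],
    [[0.021, 0, 0], [0, 0, 0]],
  ],
)

```text
time_s: 15.95
position: [0.5407, -0.2426, 0.0314]
ee_rot: [179.9, 0.4, 88.9]
wrist_force: [0.9, -9.9, -7.0]
opening: 0.0275
```

The latch holds: the hook stopped after about 10 mm of play with 10 N back force. I'll increase to a firm tug.

Emit:
send_rows(
  increments=[
    [[0.003, 0, 0], [0, 0, 0]],
    [[0.006, 0, 0], [0, 0, 0]],
    [[0.009, 0, 0], [0, 0, 0]],
    [[0.011, 0, 0], [0, 0, 0]],
    [[0.011, 0, 0], [0, 0, 0]],
    [[0.011, 0, 0], [0, 0, 0]],
  ],
)

```text
time_s: 16.55
position: [0.5407, -0.2416, 0.0319]
ee_rot: [179.9, 1.0, 88.5]
wrist_force: [3.0, -28.1, -9.4]
opening: 0.0275
```

Emit:
send_rows(
  increments=[
    [[-0.008, 0, 0], [0, 0, 0]],
    [[-0.016, 0, 0], [0, 0, 0]],
    [[-0.022, 0, 0], [0, 0, 0]],
    [[-0.0235, 0, 0], [0, 0, 0]],
    [[-0.0235, 0, 0], [0, 0, 0]],
    [[-0.0235, 0, 0.001], [0, 0, 0]],
    [[-0.0235, 0, 0.002], [0, 0, 0]],
    [[-0.0235, 0, 0.003], [0, 0, 0]],
    [[-0.0235, 0, 0.003], [0, 0, 0]],
    [[-0.0235, 0, 0.003], [0, 0, 0]],
  ],
)

```text
time_s: 17.55
position: [0.5409, -0.249, 0.0286]
ee_rot: [180.0, -0.0, 89.1]
wrist_force: [-0.5, 1.3, -1.2]
opening: 0.0279
```

Emit:
send_rows(
  increments=[
    [[0, 0, 0.0005], [0, 0, 0]],
    [[0, 0, 0.0005], [0, 0, 0]],
    [[0, 0, 0.0005], [0, 0, 0]],
  ],
)

```text
time_s: 17.85
position: [0.541, -0.2492, 0.0282]
ee_rot: [180.0, -0.0, 89.1]
wrist_force: [-1.3, 3.3, 4.7]
opening: 0.0279
```

Emit:
send_rows(
  increments=[
    [[0, 0, 0], [0, 0, 0]],
    [[0, 0, 0], [0, 0, 0]],
    [[0, 0, 0], [0, 0, 0]],
    [[0, 0, 0], [0, 0, 0]],
    [[0, 0, 0], [0, 0, 0]],
    [[0, 0, -0.02], [0, 0, 0]],
    [[0, 0, -0.05], [0, 0, 0]],
    [[0, 0, -0.09], [0, 0, 0]],
    [[0.04, 0, -0.13], [0, 0, 0]],
    [[0.09, 0, -0.15], [0, 0, 0]],
    [[0.14, 0, -0.15], [0, 0, 0]],
    [[0.19, 0, -0.15], [0, 0, 0]],
    [[0.24, 0, -0.15], [0, 0, 0]],
    [[0.29, 0, -0.15], [0, 0, 0]],
    [[0.33, 0, -0.15], [0, 0, 0]],
    [[0.33, 0, -0.15], [0, 0, 0]],
    [[0.33, 0, -0.15], [0, 0, 0]],
  ],
  gripper=0,
)

```text
time_s: 19.55
position: [0.5454, 0.0825, 0.1779]
ee_rot: [180.0, -0.0, 89.3]
wrist_force: [0.2, -0.4, -0.3]
opening: 0.0917
```

Run:
```python
from h import *;from workcell import r
g=r.grab_frame('side');f=r.grab_frame('top');s=r.sense();print(s['position'],s['wrist_force'],s['time_s'])
cv2.imwrite('pics/e.png',np.vstack([crop(g,310,240,120,75,5),crop(f,395,165,120,40,5)]))
cv2.imwrite('pics/e2.png',crop(f,150,100,350,180,2))
```

```text
[0.54581197 0.07910404 0.17742507] [ 0.03861554 -1.23295698  0.55319824] 19.65
```

View pics/e.png

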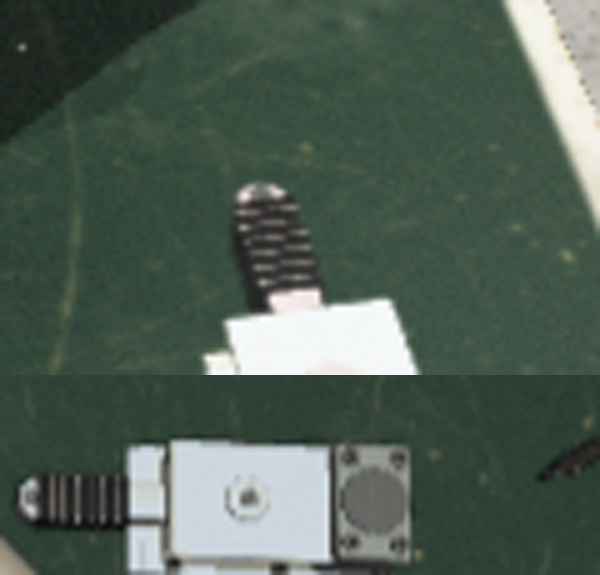

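View pics/e2.png

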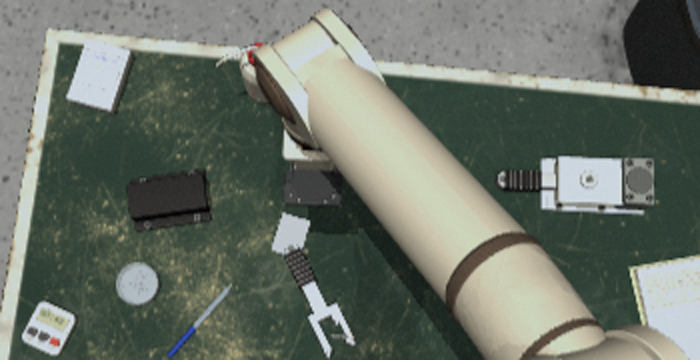

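The hook lies flat and in line with the hitch: its tail is at (18,500) and the pin head at (247,498) in the top crop. The sleeve is empty, and the dish and card box are where they were.

```bash
python3 -c "
from workcell import r
print(r.finish_job())"
```

```text
the job is handed in; nothing more can be done
None
```

The safety hook is clipped onto the hitch pin and lying flat on the base plate. I handed the job in at about 19.7 s of the 54 s allowed.

- **Moves:** I drew the leftmost hook out of the sleeve by its head and put it down in front of the hitch. I then took it again by the grip, lifted it about 9 mm and slid it in under the top plate onto the pin.
- **Seat:** The hook stopped hard against the seat wall with 11 N of push. This was about 5 mm further in than I had estimated from the first images.
- **Tug test:** Pulled straight back, it moved about 10–11 mm, which matches the stated play. It then held at 28 N with no slip.
- **Final state:** I eased it back toward the seat, lowered it onto the base plate, opened the gripper and moved clear. The last pictures show the hook in line with the pin, the sleeve empty, and the dish and card box in place.
- **Not checked:** The latch is hidden under the top plate, so the only evidence that it shut is the tug test. In the last pictures the wash bottle was partly behind the arm and the dropper bottle was out of view. The arm did not work near either of them.

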